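# Take a locked inside measurement with a tape measure

## Robot

A 7-joint arm with a two-finger parallel gripper is mounted at the origin on the work surface. World frame = base frame: x ahead of the robot, y to its left, z up, the work surface at z = 0. Lengths are in mm, angles in rad, forces in N, time in s.
With the tool pointing down it reaches from about 400 to 875 mm from the base axis. Payload 4.4 kg.
Tool frame: the origin (TCP) lies at the very end of the fingers, on their centre line; the grasp point (between the pads) lies 19 mm behind it; z points along the fingers, y is the line along which they close (so a half turn about z gives the same grasp; the last joint's range is limited). The gripper opens to 85 mm and grips with 20 to 120 N. Pads are 22 mm wide; open, the fingers measure 114 mm over their backs; the gripper's body (76 mm by 85 mm) begins 54 mm behind the grasp point. The pads swing forward as they close: fully open they stand 13 mm farther back than shut.
Start: joints at [-1.256, 0.628, 0.038, 1.517, -0.027, 0.996, -0.02], TCP at [241.559, 603.463, 231.313] pointing down, gripper open.
Joint ranges: [-3.06, 3.06], [-0.37, 2.12], [-1.25, 1.32], [0.18, 2.47], [-1.1, 4.24], [0.23, 1.98], [-2.94, 2.94]. Speed limits (rad/s): [2.57, 2.57, 3.14, 3.14, 3.14, 3.14, 3.14].

## Interface

Orientations are given as [roll, pitch, yaw] about the fixed x, y, z axes, in that order (R = Rz(yaw) Ry(pitch) Rx(roll)).
In Python, from cell import ctrl gives the robot as it stands.
- The arm moves only by the tool step_arm, never from a script. Its argument "series" is a list that holds one entry, the list of rows, each a list of 7 numbers: the turn, a rotation vector about the tool's x, y, z as a fraction of full scale, then the shift along the tool's x, y, z as a fraction of full scale, then the closure, from 0 (fully open) to 1 (shut). In form: [[[ax, ay, az, tx, ty, tz, gripper], ...]]. A call has 1 to 12 rows; each row shifts and turns the commanded pose from where the row before left it, along the tool's axes as they then stand; what a row does not reach is not made up. Full scale, the value 1, is 150 mm for a shift and 45 degrees for a turn. A row lasts 1/10 s, in which the tool goes at most 50 mm and 8.59 degrees, less where a joint would pass 70% of its speed; a pose out of reach is approached as far as the arm can. A call with a number of a shift or a turn outside -1 to 1 is refused whole. A call with a gripper value outside its range is refused whole. The fingers move at their own pace and stop on an object; the grip force is fixed at half the most. Time passes only in rows, so rows that do not move let the fingers close. It gives the time, the measured TCP pose, the force, the opening and the grip force at its end, in the units of the state.
- ctrl.read_state(): the state, without advancing time (a new reading comes with each control period).
- ctrl.get_image(name): name is "side" or "top"; returns a dict with "img" (420x560x3 uint8, red, green, blue), "fx", "fy", "cx", "cy" (pixels), "R" (3x3) and "t" (3): a world point X has camera coordinates R X + t. Camera axes: x right, y down, z forward; pixel columns grow to the right and rows downward; lengths in mm; the calibration is good to about 2 mm. A picture is of the moment at which its call begins. There is no depth.
- ctrl.finish_job(): hands the job in; it is judged then, once.
Trained networks look in a picture, given as the dict that the camera call returned (one of the last four; its "shot" number tells which), for a name from the list of things; names that differ only in an ending like _2 or _b are one class to them, and where a whole thing is asked for, a point or a joint stands for the part that bears it (a point fixed in the world has none). Each returns a list of dicts, best first, with "score" (0 to 1); they miss things now and then, are a little off and sometimes report something else, mostly with a low value. They report only what shows in the picture. A call takes as long as a camera call.
- ctrl.recognise(picture, thing): "centre" ([column, row] in pixels, amid what is visible of it).
The state is a dict: "clock": time; "qpos": joint angles; "qd": joint speeds; "tau": joint torques, N m; "eef_pos": TCP position; "tool_rot": TCP orientation; "force": force on the tool from outside, world axes, zero at the start; "torque": the same for the moment, N m; "width": finger opening in mm; "gripper_force": force on a finger pad.
Only numpy, scipy, OpenCV 4.12 (cv2) and the standard library are available. Lean on these libraries where they do the work, as an engineer would, in place of code of your own. Each camera call takes 0.05 s, during which the arm holds its last target. There are 200 camera calls.

## Task

Measure the worktop off-cut from its free end edge to the little white upstand: pick the tape measure up by its case, catch its hook over the edge of the off-cut, draw the case back squarely along the off-cut against the spring until the back of the case rests firmly but gently against the upstand, and, while holding it there, push the case down so that its brake foot locks the blade. Then let go and leave the tape standing there, locked, hooked on and touching the upstand, without disturbing the crockery and other things on the worktop.

Things in the scene. Friction and masses are not known exactly. Their poses are not given: they have to be found in the camera images.
- tape: Tape measure, grey plastic case 100 long (x) x 38 wide (y) x 70 high, round steel discs on its flat sides; about 0.35 kg in all. Origin: centre of the underside of its brake foot when the foot is out; the case itself spans z = 5 to 75 mm, x = -50 to +50 mm. The blade comes out at the nose, which is the -x side; +x is its back; z up. Grip it across its width (y), from above. It starts standing on the chopping block.
- tape_blade (a joint): How far the blade is drawn out, m: 0 = run in (then 25 mm still stick out in front of the nose), at most 0.07. A spring pulls it back in with 3 N at 0, growing to 4.4 N at 0.07. Blade 24 mm wide, 3 mm thick, its underside 8.5 mm above the tape's origin. It is free to slide until the foot is pushed in; once locked it no longer moves.
- tape_foot (a joint): Brake foot, a black rubber plate 90 x 32 mm under the case, m: 0 = out (underside 5 mm below the case), grows as it goes in. Pushing the case down on something moves it in against about 8 N of friction; 3 mm in it clamps the blade and the resistance rises steeply. Pushed with about 20 N in all it stays in at some 3.2 mm, carrying the case. Locked when above 0.003; it needs no unlocking.
- hook (a point): Lower end of the hook's inner face, at the blade's tip. The hook is a steel plate 26 mm wide and 3 mm thick that hangs 16.5 mm below the underside of the blade; with the blade run in, this point lies at (-75, 0, -8) mm in the tape's frame, so it reaches 8 mm below the foot (13 mm below the case).
- tape_back (a point): Point on the middle of the case's flat back face, at (50, 0, 30) mm in the tape's frame.
- slab: Grey worktop off-cut, fixed, 240 long (x) x 130 wide (y) x 30 mm thick. Origin: centre of its underside. The hook goes over the upper edge of its -x end (x = -120 mm), hanging free outside of it, the tape's nose pointing to -x of the slab; the lower 4 mm are set back 10 mm.
- upstand: White upright board across the slab, fixed on its top, 12 thick (x) x 130 wide (y) x 60 mm high, parallel to the slab's end. Origin: centre of its underside, on the slab's top. Its face towards the hooked edge is at x = -6 mm, and stands 155 to 190 mm from the edge.
- block: Wooden chopping block, fixed, 120 x 120 x 40 mm high; origin at the centre of its underside. The tape stands on it with hook and nose out over its -x side.
- mug: White mug, radius 40, 90 mm high, with a handle; origin under its centre. Leave alone.
- bowl: White bowl, radius 70, 60 mm high; origin under its centre. Leave alone.
- jar: Glass jar, radius 35, 100 mm high; origin under its centre. Leave alone.
- spoon: Wooden spoon lying flat, 200 mm long; leave alone.
- bottle: Clear bottle, radius 35, 220 mm high; origin under its centre. Leave alone.
- bottle2: Another such bottle. Leave alone.
- pepper_pot: Dark wooden pepper pot, radius 24, 80 mm high; origin under its centre. Leave alone.

How it is judged:
By the outcome, as a careful person would: the job done as asked, in the order asked, and still so for the second after the job is handed in, with the robot touching nothing.
It also fails if it takes over 58 s, if anything falls off the work surface, if the arm or the gripper's body presses on something with over 40 N, if the wrist force passes 120 N, or if a joint passes its speed limit or range.

## Working session

There is one attempt and no reset: what is moved stays moved. The work goes in short steps, Python scripts to look and compute and a tool call to move; the robot and the scene stay as the last step left them, time stands still between calls to the robot, and variables do not carry over. Pictures are saved under pics/ and viewed, at most 10 in all, crops included, and the job is handed in when it is done.

Besides the shell and the picture viewer there is one more tool, called after "Emit:" in YAML: its name, and indented under it one key for each argument. step_arm: Moves the arm, as the interface text tells. Shift numbers are shares of 150 mm and turn numbers shares of 45 degrees, none past 1 either way. Its arguments: {"type":"object","properties":{"series":{"type":"array","items":{"type":"array","items":{"type":"array","items":{"type":"number","minimum":-1,"maximum":1}}}}},"required":["series"]}

```bash
ls; mkdir -p pics
python3 - <<'E'
from cell import ctrl
import cv2
s=ctrl.read_state();print(s['clock'],s['eef_pos'],s['tool_rot'],s['width'],s['force'])
for n in('side','top'):
    p=ctrl.get_image(n);cv2.imwrite(f'pics/{n}0.png',p['img'][:,:,::-1])
    print(n,p['fx'],p['fy'],p['cx'],p['cy'],p['R'],p['t'])
    for t in('tape','hook','slab','upstand','block'):
        print(t,[(x['centre'],x['score']) for x in ctrl.recognise(p,t)][:2])
E
```

```text
pics
0.0 [241.32518176 602.86118823 230.39539991] [-3.13970711e+00  4.20008647e-05  2.76079434e+00] 85.42539774566754 [-0.03451049  0.36517139  0.13109329]
side 531.1992952644475 531.1992952644475 281.43948848580897 205.23484859107683 [[ 0.92703573 -0.37420686 -0.02395807]
 [-0.20185271 -0.44417006 -0.87290804]
 [ 0.31600671  0.81405294 -0.48729618]] [-481.53761603  242.8550905   883.51731531]
tape [([250.3, 193.7], 0.87)]
hook []
slab [([328.0, 343.3], 0.7), ([220.7, 145.5], 0.54)]
upstand [([345.1, 360.8], 0.84)]
block [([242.6, 219.5], 0.87)]
top 535.4253753599212 535.4253753599212 279.44595833523726 205.37652805916687 [[-0.01877922 -0.99982258  0.00146893]
 [-0.99840472  0.0186743  -0.05328486]
 [ 0.05324798 -0.00246724 -0.99857827]] [  98.46900076  561.70252342 1257.3788588 ]
tape [([221.0, 219.4], 0.71), ([408.2, 224.7], 0.68)]
hook [([451.4, 231.9], 0.54), ([193.4, 217.8], 0.49)]
slab [([408.7, 224.7], 0.59)]
upstand [([317.8, 122.9], 0.71), ([450.9, 228.8], 0.69)]
block [([224.9, 230.6], 0.92)]
```

View pics/side0.png

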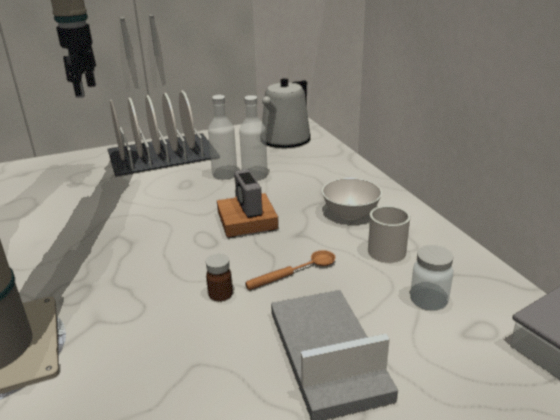

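View pics/top0.png

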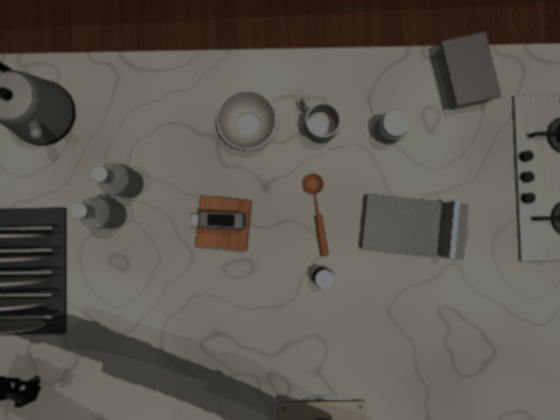

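Top view: the tape is at (221,219) with its nose to the left (world +y), and the slab's free end is at column ~362. The upstand is at ~(447,230). I'll take enlarged crops for edges.

Run:
```python
import cv2
im=cv2.imread('pics/top0.png')
def f(x0,x1,y0,y1,k): return cv2.convertScaleAbs(cv2.resize(im[y0:y1,x0:x1],None,fx=k,fy=k,interpolation=cv2.INTER_CUBIC),alpha=2)
cv2.imwrite('pics/c1.png',f(180,260,190,255,9)); cv2.imwrite('pics/c2.png',f(350,475,185,265,6))
```

```text
(no output)
```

View pics/c1.png

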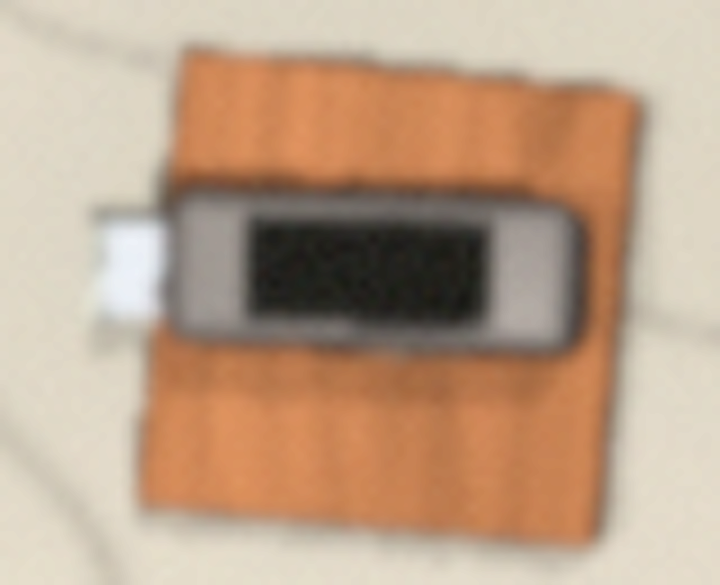

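View pics/c2.png

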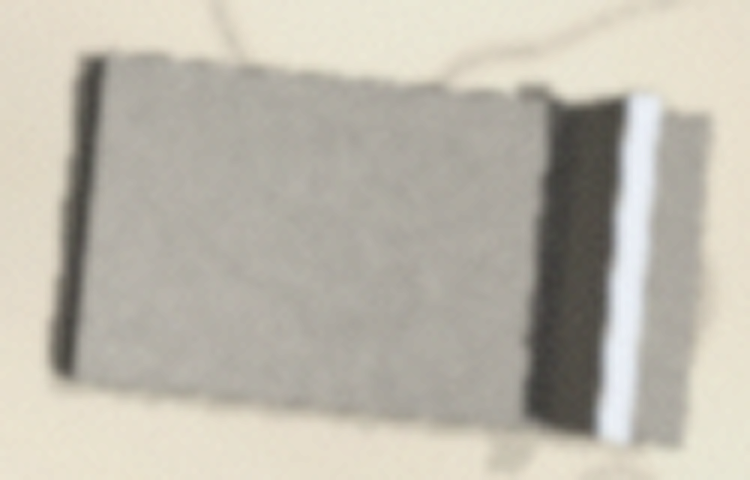

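Crop c1 shows the case top from (172,188) to (585,352), tilted about 2°. Crop c2 shows the slab's top edge running (104,57)→(76,380), and the upstand's top front edge (628,96)→(600,440).

```bash
cat > h.py <<'E'
import numpy as np
from cell import ctrl
def ray(p,uv,z):
    R=np.array(p['R']);t=np.array(p['t'])
    d=R.T@np.array([(uv[0]-p['cx'])/p['fx'],(uv[1]-p['cy'])/p['fy'],1]);c=-R.T@t
    return c+d*(z-c[2])/d[2]
E
python3 - <<'E'
from h import *
np.set_printoptions(precision=1,suppress=True)
p=ctrl.get_image('top')
g=lambda x,y,k,ox,oy,z:ray(p,((x+.5)/k-.5+ox,(y+.5)/k-.5+oy),z)
A=lambda *a:g(*a[:2],9,180,190,a[2]);B=lambda *a:g(*a[:2],6,350,185,a[2])
def ln(n,a,b):print(n,a,b,'len',np.linalg.norm(b-a),'ang',np.degrees(np.arctan2(b[1]-a[1],b[0]-a[0])))
ln('tapeTop',A(185,189,115),A(565,204,115));ln('tapeBot',A(175,342,115),A(570,354,115))
ln('nose-back',A(172,265,115),A(585,276,115));ln('centre/width',A(380,351,115),A(386,194,115))
ln('blade',A(100,214,52),A(165,218,52));ln('blade2',A(97,316,52),A(160,316,52)); ln('blockleft',A(140,510,40),A(185,52,40));ln('blocktop',A(185,52,40),A(640,92,40))
ln('slabend',B(76,380,30),B(104,57,30)); ln('slabtop',B(104,57,30),B(710,117,30));ln('slabbot',B(76,380,30),B(684,444,30));ln('ups',B(600,440,90),B(628,96,90))
print(ctrl.recognise(p,'mug')[:1],ctrl.recognise(p,'pepper_pot')[:1],ctrl.recognise(p,'jar')[:1])
E
```

```text
tapeTop [550.  261.9 115. ] [544.6 169.6 115. ] len 92.43238246027106 ang -93.33469777314839
tapeBot [512.9 264.7 115. ] [508.2 169.  115. ] len 95.88468499462134 ang -92.81372093968233
nose-back [531.6 265.2 115. ] [527.1 165.  115. ] len 100.327338466465 ang -92.59947520381381
centre/width [509.8 215.  115. ] [547.9 213.1 115. ] len 38.14438039011277 ang -2.9378486332174676
blade [546.9 292.9  52. ] [545.6 276.3  52. ] len 16.67921215484199 ang -94.59541333615881
blade2 [520.8 293.9  52. ] [520.5 277.8  52. ] len 16.10924638067484 ang -91.0745781829413
blockleft [470.9 285.3  40. ] [589.  272.5  40. ] len 118.7928582247131 ang -6.224468232765005
blocktop [589.  272.5  40. ] [576.4 154.8  40. ] len 118.32558757043343 ang -96.10380956995388
slabend [ 459.4 -103.8   30. ] [ 585.4 -118.2   30. ] len 126.78716195173928 ang -6.513846862750333
slabtop [ 585.4 -118.2   30. ] [ 557.4 -354.8   30. ] len 238.3153131220873 ang -96.74208204393665
slabbot [ 459.4 -103.8   30. ] [ 430.1 -339.9   30. ] len 237.94382579345864 ang -97.07426522183316
ups [ 435.3 -288.2   90. ] [ 562.9 -303.2   90. ] len 128.43936514377341 ang -6.711952568122061
[{'centre': [319.8, 123.0], 'score': 0.81}] [{'centre': [322.7, 279.6], 'score': 0.54}] [{'centre': [391.6, 126.1], 'score': 0.6}]
```

Emit:
step_arm:
  series:
    - [[0, 0, 0.158, 0, 0, 0, 0], [0, 0, 0.158, 0, 0, 0, 0], [0, 0, 0.158, 0, 0, 0, 0], [0, 0, 0.158, 0, 0, 0, 0], [0, 0, 0.158, 0, 0, 0, 0], [0, 0, 0.158, 0, 0, 0, 0], [0, 0, 0.158, 0, 0, 0, 0], [0, 0, 0.158, 0, 0, 0, 0], [0, 0, 0.158, 0, 0, 0, 0], [0, 0, 0.158, 0, 0, 0, 0], [0, 0, 0, 0, 0, 0, 0]]

```text
clock: 1.9
eef_pos: [241.3, 603.6, 231.2]
tool_rot: [3.141, 0.0, 1.52]
force: [-0.7, -0.5, -0.1]
width: 85.3
gripper_force: 0.0
```

Emit:
step_arm:
  series:
    - [[0, 0, 0, -0.207, 0.17, 0, 0], [0, 0, 0, -0.207, 0.17, 0, 0], [0, 0, 0, -0.207, 0.17, 0, 0], [0, 0, 0, -0.207, 0.17, 0, 0], [0, 0, 0, -0.207, 0.17, 0, 0], [0, 0, 0, -0.207, 0.17, 0, 0], [0, 0, 0, -0.207, 0.17, 0, 0], [0, 0, 0, -0.207, 0.17, 0, 0], [0, 0, 0, -0.207, 0.17, 0, 0], [0, 0, 0, -0.207, 0.17, 0, 0], [0, 0, 0, -0.207, 0.17, 0, 0], [0, 0, 0, -0.207, 0.17, 0, 0]]

```text
clock: 3.1
eef_pos: [529.1, 214.5, 231.5]
tool_rot: [3.141, -0.0, 1.523]
force: [1.4, 0.9, 0.4]
width: 85.3
gripper_force: 0.0
```

Emit:
step_arm:
  series:
    - [[0, 0, 0, 0, 0, 0, 0], [0, 0, 0, 0, 0, 0, 0], [0, 0, 0, 0, 0, 0, 0]]

```text
clock: 3.4
eef_pos: [527.5, 217.0, 231.2]
tool_rot: [-3.141, -0.001, 1.523]
force: [-0.0, -0.3, 0.4]
width: 85.1
gripper_force: 0.0
```

Emit:
step_arm:
  series:
    - [[0, 0, 0, -0.016, 0.011, 0.1, 0], [0, 0, 0, 0, 0, 0.2, 0], [0, 0, 0, 0, 0, 0.2, 0], [0, 0, 0, 0, 0, 0.2, 0], [0, 0, 0, 0, 0, 0.2, 0], [0, 0, 0, 0, 0, 0.15, 0], [0, 0, 0, 0, 0, 0.077, 0], [0, 0, 0, 0, 0, 0, 0], [0, 0, 0, 0, 0, 0, 0]]

```text
clock: 4.3
eef_pos: [530.0, 214.1, 62.9]
tool_rot: [3.141, -0.001, 1.521]
force: [0.3, 0.2, 0.4]
width: 85.3
gripper_force: 0.0
```

Emit:
step_arm:
  series:
    - [[0, 0, 0, 0, 0, 0, 0.3], [0, 0, 0, 0, 0, 0, 0.45], [0, 0, 0, 0, 0, 0, 0.6], [0, 0, 0, 0, 0, 0, 1], [0, 0, 0, 0, 0, 0, 1], [0, 0, 0, 0, 0, 0, 1], [0, 0, 0, 0, 0, 0, 1], [0, 0, 0, 0, 0, 0, 1], [0, 0, 0, 0, 0, 0, 1], [0, 0, 0, 0, 0, 0, 1]]

```text
clock: 5.3
eef_pos: [529.8, 213.4, 62.3]
tool_rot: [3.141, -0.0, 1.52]
force: [-0.8, 1.2, 6.0]
width: 37.1
gripper_force: 63.3
```

Emit:
step_arm:
  series:
    - [[0, 0, 0, 0, 0, -0.03, 1], [0, 0, 0, 0, 0, -0.08, 1], [0, 0, 0, 0, 0, -0.15, 1], [0, 0, 0, 0, 0, -0.2, 1], [0, 0, 0, 0, 0, -0.15, 1], [0, 0, 0, 0, 0, -0.06, 1], [0, 0, 0.029, 0, 0, 0, 1], [0, 0, 0.029, 0, 0, 0, 1], [0, 0, 0.029, 0, 0, 0, 1], [0, 0, 0, 0, 0, 0, 1]]

```text
clock: 6.3
eef_pos: [529.0, 213.0, 161.5]
tool_rot: [-3.14, 0.001, 1.451]
force: [-0.1, 0.2, -3.2]
width: 37.5
gripper_force: 62.6
```

Run:
```python
from h import *
import cv2
s=ctrl.read_state();print(s['eef_pos'],s['tool_rot'],s['force'],s['width'])
p=ctrl.get_image('side')['img'][80:260,130:400];cv2.imwrite('pics/lift.png',cv2.convertScaleAbs(cv2.resize(p,None,fx=2.9,fy=2.9,interpolation=2)[:,:,::-1],alpha=1.3))
```

```text
[528.96008332 212.97515571 161.51372032] [-3.13963322e+00  1.47969689e-03  1.45059756e+00] [-0.14103155  0.21608113 -3.21791762] 37.471985935111775
```

View pics/lift.png

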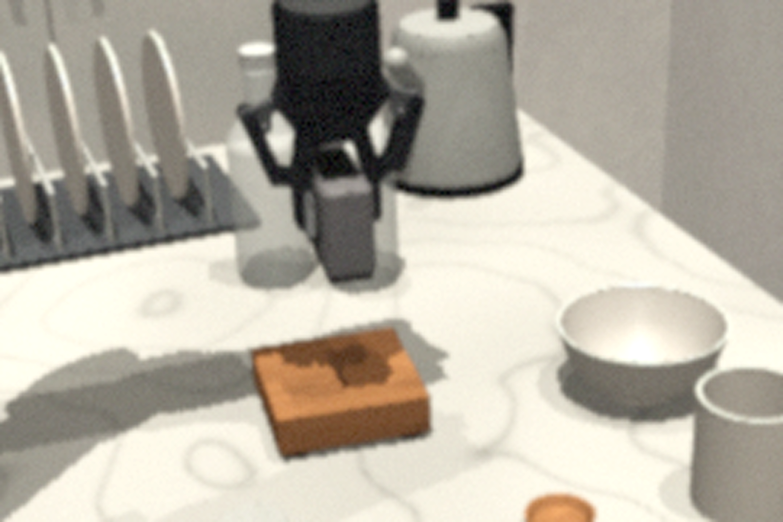

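The tape is held upright in the fingers, crop (345,215), clear of the block. Next I carry it to above the slab.

Emit:
step_arm:
  series:
    - [[0, 0, 0, -0.1, 0.017, 0, 1], [0, 0, 0, -0.2, 0.017, 0, 1], [0, 0, 0, -0.236, 0.017, 0, 1], [0, 0, 0, -0.236, 0.017, 0, 1], [0, 0, 0, -0.236, 0.017, 0, 1], [0, 0, 0, -0.236, 0.017, 0, 1], [0, 0, 0, -0.236, 0.017, 0, 1], [0, 0, 0, -0.236, 0.017, 0, 1], [0, 0, 0, -0.236, 0.017, 0, 1], [0, 0, 0, -0.236, 0.017, 0, 1], [0, 0, 0, -0.25, 0.017, 0, 1], [0, 0, 0, -0.163, 0.017, 0, 1]]

```text
clock: 7.55
eef_pos: [512.1, -182.7, 162.9]
tool_rot: [3.142, 0.002, 1.447]
force: [-0.2, -0.4, -3.4]
width: 37.0
gripper_force: 62.6
```

Emit:
step_arm:
  series:
    - [[0, 0, 0, 0, 0, 0, 1], [0, 0, 0, 0, 0, 0.12, 1], [0, 0, 0, 0, 0, 0.15, 1], [0, 0, 0, 0, 0, 0.13, 1], [0, 0, 0, 0, 0, 0.1, 1], [0, 0, 0, 0, 0, 0.05, 1], [0, 0, 0, 0, 0, 0, 1], [0, 0, 0, 0, 0, 0, 1], [0, 0, 0, 0, 0, 0, 1]]

```text
clock: 8.45
eef_pos: [514.2, -178.0, 81.1]
tool_rot: [3.14, 0.0, 1.451]
force: [-0.3, 0.6, -4.5]
width: 37.0
gripper_force: 62.6
```

Run:
```python
from h import *
import cv2
s=ctrl.read_state();print(s['eef_pos'],s['tool_rot'],s['force'],s['width'])
p=ctrl.get_image('top');a=p['img'][170:280,340:480]
b=ctrl.get_image('side')['img'][220:420,230:430]
r=lambda i,w,h:cv2.resize(i,(w,h),interpolation=2)
cv2.imwrite('pics/hov.png',cv2.convertScaleAbs(np.hstack([r(a,420,330),r(b,330,330)])[:,:,::-1],alpha=1.5))
```

```text
[ 514.22374821 -178.04913455   81.0873508 ] [3.14003088e+00 3.12096081e-04 1.45146251e+00] [-0.3331931   0.58614205 -4.48973083] 36.99613692580182
```

View pics/hov.png

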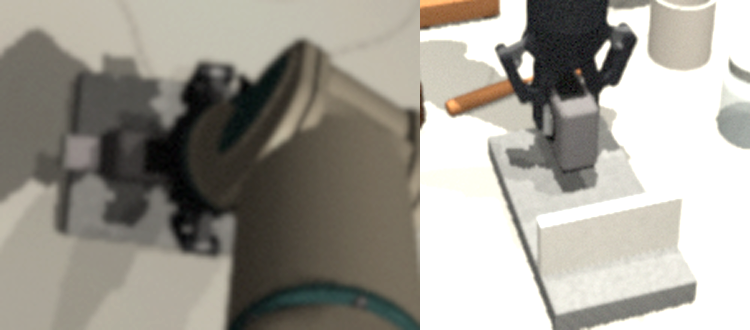

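Top crop: the blade tip is at (65,152) and hangs outside the slab end at (78,110). The tape lies along the slab axis. Next I lower it to about 2 mm above the slab, then draw back a little.

Emit:
step_arm:
  series:
    - [[0, 0, 0, 0, 0, 0.06, 1], [0, 0, 0, 0, 0, 0.06, 1], [0, 0, 0, 0, 0, 0.04, 1], [0, 0, 0, 0, 0, 0.019, 1], [0, 0, 0, 0, 0, 0, 1], [0, 0, 0, 0, 0, 0, 1], [0, 0, 0, 0, 0, 0, 1]]

```text
clock: 9.25
eef_pos: [513.8, -177.9, 53.6]
tool_rot: [3.141, 0.0, 1.451]
force: [0.3, -0.3, -4.2]
width: 37.3
gripper_force: 62.7
```

Emit:
step_arm:
  series:
    - [[0, 0, 0, -0.02, 0, 0, 1], [0, 0, 0, -0.03, 0, 0, 1], [0, 0, 0, -0.03, 0, 0, 1], [0, 0, 0, -0.03, 0, 0, 1], [0, 0, 0, -0.02, 0, 0, 1], [0, 0, 0, 0, 0, 0, 1], [0, 0, 0, 0, 0, 0, 1]]

```text
clock: 9.95
eef_pos: [511.4, -196.7, 53.4]
tool_rot: [-3.142, -0.001, 1.452]
force: [0.7, 3.6, -4.7]
width: 37.2
gripper_force: 62.4
```

Emit:
step_arm:
  series:
    - [[0, 0, 0, -0.03, 0, 0, 1], [0, 0, 0, -0.04, 0, 0, 1], [0, 0, 0, -0.04, 0, 0, 1], [0, 0, 0, -0.04, 0, 0, 1], [0, 0, 0, -0.04, 0, 0, 1], [0, 0, 0, -0.04, 0, 0, 1], [0, 0, 0, -0.03, 0, 0, 1], [0, 0, 0, -0.02, 0, 0, 1], [0, 0, 0, 0, 0, 0, 1], [0, 0, 0, 0, 0, 0, 1], [0, 0, 0, 0, 0, 0, 1]]

```text
clock: 11.05
eef_pos: [506.5, -238.3, 53.4]
tool_rot: [-3.142, -0.0, 1.452]
force: [0.6, 3.1, -2.8]
width: 37.3
gripper_force: 62.4
```

Emit:
step_arm:
  series:
    - [[0, 0, 0, -0.01, 0, 0, 1], [0, 0, 0, -0.01, 0, 0, 1], [0, 0, 0, 0, 0, 0, 1], [0, 0, 0, 0, 0, 0, 1]]

```text
clock: 11.45
eef_pos: [505.9, -241.8, 53.4]
tool_rot: [-3.142, -0.0, 1.451]
force: [1.9, 4.3, -4.1]
width: 37.2
gripper_force: 62.4
```

Emit:
step_arm:
  series:
    - [[0, 0, 0, -0.01, 0, 0, 1], [0, 0, 0, 0, 0, 0, 1], [0, 0, 0, 0, 0, 0, 1]]

```text
clock: 11.75
eef_pos: [505.8, -243.3, 53.4]
tool_rot: [3.142, 0.0, 1.451]
force: [0.8, 4.2, -4.8]
width: 37.5
gripper_force: 62.4
```

Emit:
step_arm:
  series:
    - [[0, 0, 0, -0.01, 0, 0, 1], [0, 0, 0, 0, 0, 0, 1], [0, 0, 0, 0, 0, 0, 1]]

```text
clock: 12.05
eef_pos: [505.6, -244.8, 53.4]
tool_rot: [-3.142, 0.0, 1.451]
force: [1.3, 4.0, -4.0]
width: 37.6
gripper_force: 62.4
```

Emit:
step_arm:
  series:
    - [[0, 0, 0, -0.007, 0, 0, 1], [0, 0, 0, 0, 0, 0, 1], [0, 0, 0, 0, 0, 0, 1]]

```text
clock: 12.35
eef_pos: [505.4, -245.8, 53.4]
tool_rot: [-3.141, -0.0, 1.451]
force: [1.6, 3.9, -3.9]
width: 37.5
gripper_force: 62.4
```

Emit:
step_arm:
  series:
    - [[0, 0, 0, -0.007, 0, 0, 1], [0, 0, 0, 0, 0, 0, 1], [0, 0, 0, 0, 0, 0, 1]]

```text
clock: 12.65
eef_pos: [505.4, -246.9, 53.4]
tool_rot: [3.142, -0.0, 1.451]
force: [1.6, 3.8, -4.0]
width: 37.3
gripper_force: 62.4
```

Emit:
step_arm:
  series:
    - [[0, 0, 0, -0.007, 0, 0, 1], [0, 0, 0, 0, 0, 0, 1], [0, 0, 0, 0, 0, 0, 1]]

```text
clock: 12.95
eef_pos: [505.2, -247.9, 53.4]
tool_rot: [-3.141, -0.0, 1.451]
force: [1.4, 4.1, -3.5]
width: 37.4
gripper_force: 62.4
```

Emit:
step_arm:
  series:
    - [[0, 0, 0, -0.005, 0, 0, 1], [0, 0, 0, 0, 0, 0, 1], [0, 0, 0, 0, 0, 0, 1]]

```text
clock: 13.25
eef_pos: [505.2, -248.7, 53.4]
tool_rot: [3.142, 0.0, 1.451]
force: [0.8, 3.9, -3.4]
width: 37.5
gripper_force: 62.4
```

Run:
```python
from h import *
import cv2
p=ctrl.get_image('top');a=p['img'][190:260,345:465]
b=ctrl.get_image('side')['img'][260:420,260:400]
r=lambda i,w,h:cv2.resize(i,(w,h),interpolation=2)
cv2.imwrite('pics/near.png',cv2.convertScaleAbs(np.hstack([r(a,400,233),np.zeros((233,1,3),np.uint8)])[:,:,::-1],alpha=1.5))
x=np.zeros((560,800,3),np.uint8);x[:233,:400]=r(a,400,233);x[:457,400:]=r(b,400,457)
cv2.imwrite('pics/near.png',cv2.convertScaleAbs(x[:460,:,::-1],alpha=1.5))
```

```text
(no output)
```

View pics/near.png

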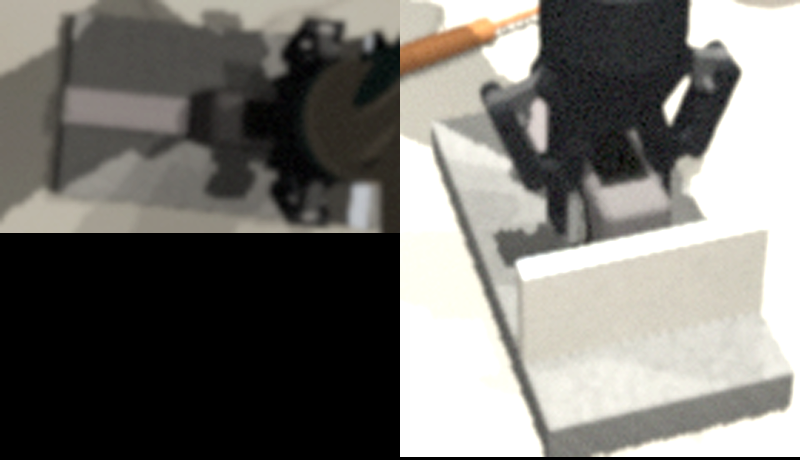

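The blade is drawn out squarely, hooked at the edge (crop (65,105)). The case back is close to the upstand, so I keep creeping.

Emit:
step_arm:
  series:
    - [[0, 0, 0, -0.005, 0, 0, 1], [0, 0, 0, 0, 0, 0, 1], [0, 0, 0, 0, 0, 0, 1]]

```text
clock: 13.65
eef_pos: [505.1, -249.4, 53.4]
tool_rot: [-3.142, -0.0, 1.451]
force: [2.1, 4.3, -4.0]
width: 37.4
gripper_force: 62.4
```

Emit:
step_arm:
  series:
    - [[0, 0, 0, -0.005, 0, 0, 1], [0, 0, 0, 0, 0, 0, 1], [0, 0, 0, 0, 0, 0, 1]]

```text
clock: 13.95
eef_pos: [505.0, -250.0, 53.4]
tool_rot: [-3.142, -0.0, 1.452]
force: [1.7, 4.4, -4.2]
width: 37.7
gripper_force: 62.4
```

Emit:
step_arm:
  series:
    - [[0, 0, 0, -0.005, 0, 0, 1], [0, 0, 0, 0, 0, 0, 1], [0, 0, 0, 0, 0, 0, 1]]

```text
clock: 14.25
eef_pos: [505.0, -250.0, 53.4]
tool_rot: [-3.141, -0.001, 1.452]
force: [2.6, 6.2, -2.9]
width: 37.5
gripper_force: 62.5
```

Emit:
step_arm:
  series:
    - [[0, 0, 0, -0.005, 0, 0, 1], [0, 0, 0, 0, 0, 0, 1], [0, 0, 0, 0, 0, 0, 1]]

```text
clock: 14.55
eef_pos: [505.0, -250.0, 53.3]
tool_rot: [-3.141, -0.002, 1.452]
force: [2.7, 7.8, -2.3]
width: 37.4
gripper_force: 62.6
```

Emit:
step_arm:
  series:
    - [[0, 0, 0, -0.003, 0, 0, 1], [0, 0, 0, 0, 0, 0, 1], [0, 0, 0, 0, 0, 0, 1]]

```text
clock: 14.85
eef_pos: [505.0, -250.0, 53.3]
tool_rot: [-3.141, -0.003, 1.452]
force: [2.3, 8.2, -1.8]
width: 37.7
gripper_force: 62.6
```

Emit:
step_arm:
  series:
    - [[0, 0, 0, 0, 0, 0.007, 1], [0, 0, 0, 0, 0, 0.005, 1], [0, 0, 0, 0, 0, 0, 1]]

```text
clock: 15.15
eef_pos: [505.1, -249.9, 52.1]
tool_rot: [-3.141, -0.003, 1.453]
force: [0.5, 8.7, 2.3]
width: 37.8
gripper_force: 63.4
```

Emit:
step_arm:
  series:
    - [[0, 0, 0, 0, 0, 0.007, 1], [0, 0, 0, 0, 0, 0, 1], [0, 0, 0, 0, 0, 0, 1]]

```text
clock: 15.45
eef_pos: [505.0, -249.9, 51.4]
tool_rot: [-3.141, -0.003, 1.453]
force: [0.6, 9.1, 4.5]
width: 37.4
gripper_force: 63.7
```

Emit:
step_arm:
  series:
    - [[0, 0, 0, 0, 0, 0.007, 1], [0, 0, 0, 0, 0, 0, 1], [0, 0, 0, 0, 0, 0, 1]]

```text
clock: 15.75
eef_pos: [505.1, -249.9, 50.4]
tool_rot: [-3.141, -0.003, 1.453]
force: [1.3, 9.7, 6.7]
width: 37.2
gripper_force: 63.8
```

Emit:
step_arm:
  series:
    - [[0, 0, 0, 0, 0, 0.005, 1], [0, 0, 0, 0, 0, 0, 1], [0, 0, 0, 0, 0, 0, 1]]

```text
clock: 16.05
eef_pos: [505.1, -249.9, 50.0]
tool_rot: [-3.141, -0.003, 1.453]
force: [0.1, 9.1, 8.9]
width: 37.2
gripper_force: 64.2
```

Emit:
step_arm:
  series:
    - [[0, 0, 0, 0, 0, 0.007, 1], [0, 0, 0, 0, 0, 0, 1], [0, 0, 0, 0, 0, 0, 1]]

```text
clock: 16.35
eef_pos: [505.1, -249.9, 49.8]
tool_rot: [3.142, -0.003, 1.453]
force: [-1.5, 10.5, 16.8]
width: 37.2
gripper_force: 65.0
```

Emit:
step_arm:
  series:
    - [[0, 0, 0, 0, 0, 0.007, 1], [0, 0, 0, 0, 0, 0, 1], [0, 0, 0, 0, 0, 0, 1]]

```text
clock: 16.65
eef_pos: [505.1, -249.9, 49.7]
tool_rot: [3.141, -0.004, 1.453]
force: [-3.1, 11.0, 25.0]
width: 37.0
gripper_force: 66.0
```

Emit:
step_arm:
  series:
    - [[0, 0, 0, 0, 0, 0.007, 1], [0, 0, 0, 0, 0, 0, 1], [0, 0, 0, 0, 0, 0, 1]]

```text
clock: 16.95
eef_pos: [505.1, -249.9, 49.6]
tool_rot: [3.141, -0.004, 1.453]
force: [-4.3, 12.2, 32.4]
width: 37.5
gripper_force: 67.0
```

Emit:
step_arm:
  series:
    - [[0, 0, 0, 0, 0, -0.01, 1], [0, 0, 0, 0.004, 0, -0.01, 1], [0, 0, 0, 0.004, 0, 0, 1], [0, 0, 0, 0, 0, 0, 1]]

```text
clock: 17.35
eef_pos: [505.1, -249.9, 50.0]
tool_rot: [3.141, -0.002, 1.452]
force: [-0.2, 7.5, 8.5]
width: 37.5
gripper_force: 64.1
```

Emit:
step_arm:
  series:
    - [[0, 0, 0, 0, 0, 0, 0.5], [0, 0, 0, 0, 0, 0, 0.4], [0, 0, 0, 0, 0, 0, 0.3], [0, 0, 0, 0, 0, 0, 0.2], [0, 0, 0, 0, 0, 0, 0.1], [0, 0, 0, 0, 0, 0, 0], [0, 0, 0, 0, 0, 0, 0], [0, 0, 0, 0, 0, 0, 0]]

```text
clock: 18.15
eef_pos: [504.9, -250.9, 48.6]
tool_rot: [-3.142, 0.0, 1.452]
force: [-0.7, -0.3, 0.0]
width: 85.1
gripper_force: 0.0
```

Emit:
step_arm:
  series:
    - [[0, 0, 0, 0, 0, -0.05, 0], [0, 0, 0, 0, 0, -0.1, 0], [0, 0, 0, 0, 0, -0.2, 0], [0, 0, 0, 0, 0, -0.25, 0], [0, 0, 0, 0, 0, -0.25, 0], [0, 0, 0, 0, 0, -0.2, 0], [0, 0, 0, 0, 0, 0, 0]]

```text
clock: 18.85
eef_pos: [507.3, -252.4, 211.0]
tool_rot: [3.133, 0.003, 1.451]
force: [0.6, 0.5, 0.3]
width: 85.5
gripper_force: 0.0
```

Emit:
step_arm:
  series:
    - [[0, 0, 0, 0.1, 0, 0, 0], [0, 0, 0, 0.2, 0, 0, 0], [0, 0, 0, 0.25, 0, 0, 0], [0, 0, 0, 0.25, 0, 0, 0], [0, 0, 0, 0.25, 0, 0, 0], [0, 0, 0, 0.25, 0, 0, 0], [0, 0, 0, 0.1, 0, 0, 0], [0, 0, 0, 0, 0, 0, 0]]

```text
clock: 19.65
eef_pos: [529.1, -38.5, 204.8]
tool_rot: [-3.139, -0.001, 1.457]
force: [-0.1, -0.0, -0.8]
width: 85.1
gripper_force: 0.0
```

Run:
```python
from h import *
import cv2
p=ctrl.get_image('top');a=p['img'][185:265,350:475]
b=ctrl.get_image('side')['img'][260:420,260:400]
r=lambda i,w,h:cv2.resize(i,(w,h),interpolation=2)
x=np.zeros((520,800,3),np.uint8);x[:282,:440]=r(a,440,282);x[:411,440:]=r(b,360,411)
cv2.imwrite('pics/end.png',cv2.convertScaleAbs(x[:412,:,::-1],alpha=1.7))
```

```text
(no output)
```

View pics/end.png

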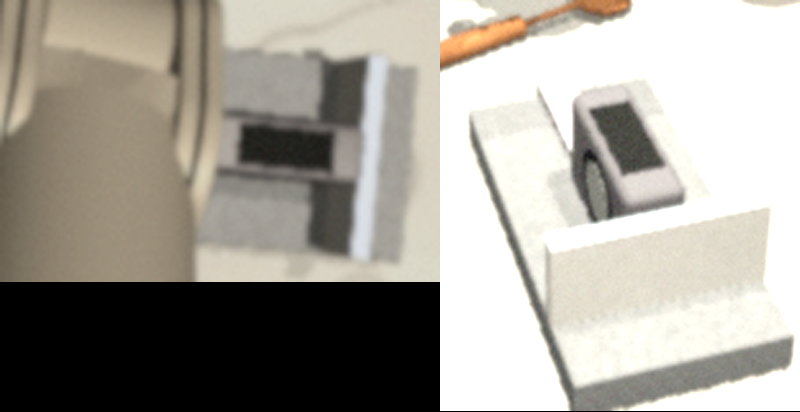

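The case back stands against the upstand (crop (355,160)), square to it, and the blade is still out to the edge at (540,90). The robot is clear, so I'll hand the job in.

```bash
python3 -c "
from cell import ctrl
print(ctrl.finish_job())"
```

```text
the job is handed in; nothing more can be done
None
```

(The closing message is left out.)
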